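Hold the dryer-pot cap at its half-way bleed position

ROBOT

A 6-joint arm with a two-finger parallel gripper is mounted at the origin on the work surface. World frame = base frame: x ahead of the robot, y to its left, z up, the work surface at z = 0. Lengths are in m, angles in degrees, forces in N, time in s.
With the tool pointing down it reaches from about 0.3 to 0.75 m from the base axis. Payload 8.5 kg.
Tool frame: the origin (TCP) lies at the very end of the fingers, on their centre line; the grasp point (between the pads) lies 19 mm behind it (env.grasp_offset is the distance from the TCP to the grasp point, in m); y points along the fingers, z is the direction in which the jaws open and shut, and the axes are right-handed (so a half turn about y gives the same grasp; the last joint's range is limited). The gripper opens to 85 mm and grips with 20 to 120 N. Pads are 22 mm wide; open, the fingers measure 114 mm over their backs; the gripper's body (76 mm by 85 mm) begins 54 mm behind the grasp point. The pads swing forward as they close: fully open they stand 13 mm farther back than shut.
Start: joints at [-83.554, 21.807, 74.336, -0, 83.858, -12.336], TCP at [0.177, -0.521, 0.2] pointing down, gripper open.
Joint ranges: [-178.18, 178.18], [-50.72, 133.34], [12.68, 142.11], [-81.47, 261.47], [9.98, 163.14], [-165.26, 165.26]. Speed limits (degrees/s): [136.94, 136.94, 180, 180, 180, 180].

INTERFACE

Orientations are given as a 3x3 rotation matrix whose columns are the frame's x, y, z axes.
In Python, from rig import env gives the robot as it stands. The module is installed in compiled form; this text tells all that it offers.
- The arm moves only by the shell command python3 -m pendant 'ROWS' [FORCE]. ROWS is JSON, a list of rows, each a list of 3 entries, a list of its own where there are three numbers: the shift along the world's x, y, z as a fraction of full scale, then the turn about the world's z as a fraction of full scale, then the opening, from 0 (shut) to 1 (fully open). A call has 1 to 12 rows; each row shifts and turns the commanded pose from where the row before left it; what a row does not reach is not made up. Full scale, the value 1, is 30 mm for a shift and 5 degrees for a turn. A row lasts 1/12 s, in which the tool goes at most 41.7 mm and 7.16 degrees, less where a joint would pass 70% of its speed; a pose out of reach is approached as far as the arm can. A call with a number of a shift or a turn outside -1 to 1 is refused whole. A call with a gripper value outside its range is refused whole. The fingers move at their own pace and stop on an object; FORCE is the grip in N (left out, the last holds). Time passes only in rows, so rows that do not move let the fingers close. It gives the time, the measured TCP pose, the force and the opening at its end, in the units of the state.
- env.observe(): the state, without advancing time (a new reading comes with each control period).
- env.get_image(name): name is "side" or "top" or "wrist"; returns (picture, depth): 420x560x3 uint8, red, green, blue; 420x560 float32, m along the optical axis (not along the pixel's ray), 0 where there is no reading.
- env.camera_model(name): a dict with "camera_matrix" (3x3 intrinsics, pixels), "R" (3x3) and "t" (3): a world point X has camera coordinates R X + t; the wrist camera has in their place "tool_from_camera" (4x4, takes a point from camera to tool coordinates, whose origin is the TCP and whose axes are the tool frame's). Camera axes: x right, y down, z forward; pixel columns grow to the right and rows downward; lengths in m; the calibration is good to about 2 mm. The wrist camera is an equidistant fisheye: a pixel r from the principal point sees the ray r / f radians off the axis. A picture is of the moment at which its call begins: read the wrist's pose just before it. camera_model takes no time and is no camera call.
- env.close_job(): hands the job in, once; it reports no verdict.
The state is a dict: "time_s": time; "q": joint angles; "qvel": joint speeds; "joint_efforts": joint torques, N m; "position": TCP position; "tool_rot": TCP orientation; "ft_force": force on the tool from outside, world axes, zero at the start; "wrist_torque": the same for the moment, N m; "grip_width": finger opening in m.
Only numpy, scipy, OpenCV 4.12 (cv2) and the standard library are available. Lean on these libraries where they do the work, as an engineer would, in place of code of your own. Each camera call takes 0.05 s, during which the arm holds its last target.

TASK

Fit the black bayonet cap with the orange grip bar into the mouth of the blue air-dryer pot: lugs through the gaps at the green marks, fully home, then twist it clockwise (seen from above) against its spring until the bar points at the yellow half-way marks, where the pot bleeds. Never take it on to the red marks, where it would click locked, and leave the other things on the bench alone. Finish holding the cap still in the gripper at the yellow marks: do not let go.

Things in the scene. Friction and masses are not known exactly. Their poses are not given: they have to be found in the camera images.
- cap_center (a point): Centre of the loose upright cap (about 180 g, 56 mm tall), on its axis, 28 mm above its underside; z up, x along the orange grip bar. From below: grey spigot 44 mm across, 16 mm tall, tapered foot; black flange 74 mm across, 16 to 24 mm up; grip bar on top. Same after half a turn: either lug may go in either gap.
- cap_bar (a point): Middle of the cap's orange grip bar, 12 mm above cap_center, same axes. Bar 56 mm long (x), 16 mm wide (y), 32 mm tall, standing on the flange, white line along its top; pinch it across y from above.
- cap_lugs (a point): Mid-point between the cap's two steel lugs, on its axis 5 mm above its underside (23 mm below cap_center), same axes. The lugs stick out of the spigot along +x and -x, under the bar's ends: each 14 mm wide (y), 6 mm tall, reaching 30.5 mm from the axis.
- pot_mouth (a point): Centre of the fixed pot's mouth in the collar's flat top face, 110 mm above the bench; z up, x towards an entry gap. Round hole 50 mm across in a lip 6 mm thick; gaps in the lip at +x and -x, each 20 mm wide, reaching 34 mm from the axis, marked green. Cap fully home: flange on the collar, cap_center 12 mm above this point, lugs under the lip.
- pot: The blue air-dryer pot, fixed to the bench; origin on its axis at bench height, axes as pot_mouth. Round foot 124 mm across, aluminium collar 104 mm across, gauge and brass nipple low at its sides within 75 mm of the axis. Inside the collar a sprung ring takes the lugs between dogs 21 mm apart (about 0.13 rad of play each way).
- half_mark: The two yellow half-way marks on the collar's rim, 45 mm either side of the axis along this frame's x; origin on the axis at the collar's top face. 0.70 rad (40 degrees) clockwise of the green marks. The cap's bar (x axis, either way round) must end along this x. The ring's spring pushes back, 0.03 N m at green, 0.1 N m here: let go, the cap turns back.
- lock_mark: The two red lock marks on the collar's rim, along this frame's x axis, 1.40 rad (80 degrees) clockwise of the green entry marks; origin on the axis at the collar's top face. The cap clicks locked about 0.25 rad before its bar is in line with them. Past green, the lip keeps the cap from lifting more than 2 mm.
- battery: Bystander: black tool battery with a red band, 75 x 60 x 56 mm, origin at the centre of its underside.
- tin: Bystander: small tin with a yellow label, 56 mm across, 75 mm tall, origin at the centre of its underside.
- driver: Bystander: screwdriver about 170 mm long lying on the bench along its x axis.
Things that resemble listed ones, but are neither listed nor needed, are in the scene too. What is shaped like the part that bears cap_center but turquoise is not meant. What is shaped like the pot but pink is not meant.

How it is judged:
By the outcome, as a careful person would: the job done as asked, in the order asked, and still so for the second after the job is handed in, while the arm keeps its last pose, push and grip.
It also fails if it takes over 45 s, if anything falls off the work surface, if the arm or the gripper's body presses on something with over 40 N, if the wrist force passes 120 N, or if a joint passes its speed limit or range.

## Working session

There is one attempt and no reset: what is moved stays moved. The work goes in short steps, Python scripts to look and compute and a shell command to move; the robot and the scene stay as the last step left them, time stands still between calls to the robot, and variables do not carry over. Pictures are saved under pics/ and viewed, and the job is handed in when it is done.

```bash
mkdir -p pics; python3 - <<'E'
from rig import env
import cv2,numpy as np
o=env.observe(); print(o)
print(env.grasp_offset)
for n in("side","top","wrist"):
    p,d=env.get_image(n); cv2.imwrite(f"pics/{n}0.png",p[:,:,::-1]); np.savez(f"pics/{n}0.npz",p=p,d=d)
    print(n,env.camera_model(n))
E
```

```text
{'time_s': 0.0, 'q': array([-8.35556214e+01,  2.18459071e+01,  7.43845089e+01,  9.32484591e-04,
        8.38588516e+01, -1.23380438e+01]), 'qvel': array([-0.03961683, -0.11860657, -0.02347082,  0.10919166,  0.09971709,
        0.12166009]), 'joint_efforts': array([-1.53200257e-03, -4.48465848e+01, -2.31276852e+01, -2.10901644e-04,
        4.75806810e-03, -1.14307710e-05]), 'position': array([ 0.17702997, -0.5203796 ,  0.19946718]), 'tool_rot': array([[-9.46748675e-01, -1.58790055e-04,  3.21973480e-01],
       [-3.21973330e-01,  1.54998546e-03, -9.46747470e-01],
       [-3.48720128e-04, -9.99998786e-01, -1.51857284e-03]]), 'ft_force': array([-1.03661283,  0.54146869,  0.69666705]), 'wrist_torque': array([ 0.00132847,  0.00180533, -0.01504188]), 'grip_width': 0.08541721111193047}
0.0187
side {'camera_matrix': array([[395.4639036 ,   0.        , 282.05559409],
       [  0.        , 395.4639036 , 211.67911103],
       [  0.        ,   0.        ,   1.        ]]), 'R': array([[-0.8942222 , -0.44757826, -0.00635209],
       [-0.35449745,  0.71677681, -0.60046863],
       [ 0.27330973, -0.5
[... 296 characters left out ...]
631791],
       [-0.99577248, -0.01645059, -0.09036895],
       [ 0.09045959, -0.0048503 , -0.99588832]]), 't': array([-0.01006093,  0.56923267,  1.11367095])}
wrist {'camera_matrix': array([[325.1922621 ,   0.        , 276.04158631],
       [  0.        , 325.1922621 , 205.26186901],
       [  0.        ,   0.        ,   1.        ]]), 'tool_from_camera': array([[-4.98887791e-04,  9.65435128e-01,  2.60642983e-01,
        -6.61492632e-02],
       [ 6.48761470e-04, -2.60642648e-01,  9.65435129e-01,
        -1.74981133e-01],
       [ 9.99999665e-01,  6.50738924e-04, -4.96305678e-04,
        -5.51955856e-04],
       [ 0.00000000e+00,  0.00000000e+00,  0.00000000e+00,
         1.00000000e+00]])}
```

View pics/top0.png

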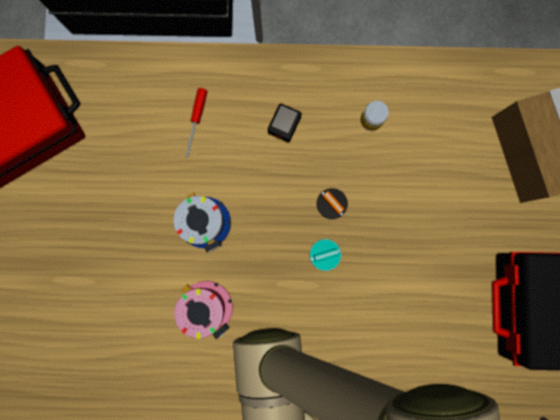

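View pics/side0.png

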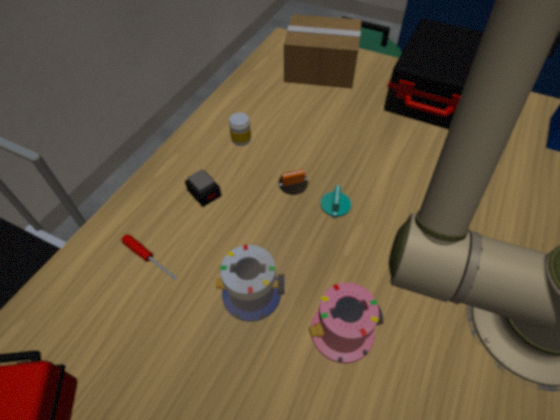

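View pics/wrist0.png

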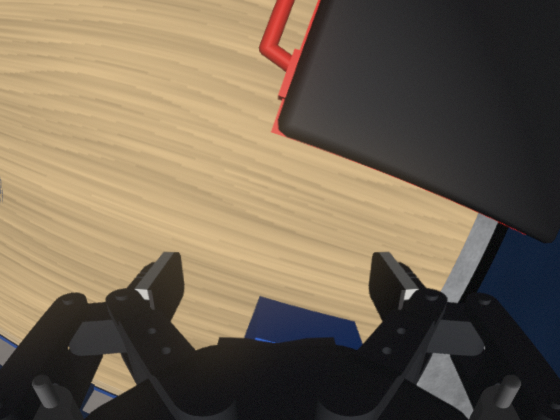

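The top view shows the blue pot's collar at about (198,221), the cap with the orange bar at (332,204), and the turquoise and pink look-alikes below them. Next I'll measure the cap and pot.

```bash
cat > h.py <<'E'
import numpy as np,cv2
from rig import env
def ray(n,u,v):
    c=env.camera_model(n);K=c["camera_matrix"];R=c["R"];t=c["t"]
    d=R.T@np.linalg.inv(K)@np.array([u,v,1.]);return -R.T@t,d
def plane(n,u,v,z):
    o,d=ray(n,u,v);return o+d*(z-o[2])/d[2]
def wplane(pos,rot,u,v,z):
    c=env.camera_model("wrist");K=c["camera_matrix"];T=c["tool_from_camera"]
    x=(u-K[0,2])/K[0,0];y=(v-K[1,2])/K[0,0];r=np.hypot(x,y)
    d=np.array([x/r*np.sin(r),y/r*np.sin(r),np.cos(r)]) if r>1e-9 else np.array([0,0,1.])
    d=rot@T[:3,:3]@d;o=pos+rot@T[:3,3];return o+d*(z-o[2])/d[2]
E
python3 - <<'E'
from h import *
for n in("top","side"):
    p=np.load(f"pics/{n}0.npz");rgb=p["p"];hsv=cv2.cvtColor(rgb,cv2.COLOR_RGB2HSV)
    for name,lo,hi in(("orange",(4,150,120),(14,255,255)),("green",(45,100,60),(80,255,255)),("yellow",(22,130,120),(34,255,255)),("red",(0,170,120),(3,255,255))):
        m=cv2.inRange(hsv,lo,hi);k,_,st,ce=cv2.connectedComponentsWithStats(m)
        for i in range(1,k):
            if st[i,4]>=4 and 120<ce[i][0]<400 and 100<ce[i][1]<400:
                z=.11 if name!="orange" else .05
                print(n,name,st[i],ce[i].round(1),plane(n,*ce[i],z).round(4))
a=cv2.imread("pics/top0.png");
cv2.imwrite("pics/topz.png",cv2.resize(a[160:290,150:370],None,fx=3.6,fy=3.6,interpolation=cv2.INTER_CUBIC))
E
```

```text
top orange [190  87  18  36  78] [196.  101.1] [0.8093 0.2078 0.05  ]
top orange [335 199   5   5   8] [336.6 201.4] [ 0.5797 -0.1219  0.05  ]
top orange [339 205   5   6  11] [341.1 207.4] [ 0.5661 -0.1322  0.05  ]
top orange [176 232   3   3   5] [177.  232.8] [0.5018 0.2411 0.05  ]
top orange [181 331   3   3   7] [182. 332.] [0.2806 0.2221 0.05  ]
top green [187 198   4   5  18] [188.5 200. ] [0.5712 0.206  0.11  ]
top green [204 236   5   7  23] [205.6 239. ] [0.4875 0.1664 0.11  ]
top green [323 239   5   1   5] [325. 239.] [ 0.4917 -0.0905  0.11  ]
top green [323 270   5   1   5] [325. 270.] [ 0.4254 -0.091   0.11  ]
top green [182 294   5   5  16] [183.9 296. ] [0.3658 0.209  0.11  ]
top green [210 328   6   6  21] [212.6 330.5] [0.2947 0.1457 0.11  ]
top yellow [362 108   3   5   7] [362.7 110.1] [ 0.777  -0.1714  0.11  ]
top yellow [201 195   5   7  22] [203. 198.] [0.576  0.1748 0.11  ]
top yellow [186 196   4   2   6] [187.5 196.5] [0.5788 0.2084 0.11  ]
top yellow [189 238   4   5  18] [190.7 240.2] [0.4845 0.1985 0.11  ]
top yellow [196 289   5   6  21] [197.7 291. ] [0
[... 987 characters left out ...]
0.11  ]
side green [371 300   6   4  20] [373.6 301.8] [0.2952 0.1477 0.11  ]
side green [321 313   6   5  22] [323.4 315.2] [0.365 0.21  0.11 ]
side yellow [227 251   6   5  22] [229.6 253. ] [0.5755 0.1749 0.11  ]
side yellow [263 280   6   5  18] [265.3 282.1] [0.485  0.1989 0.11  ]
side yellow [320 295   8   6  28] [323.7 297.8] [0.3771 0.18   0.11  ]
side yellow [371 317   7   5  26] [374.2 319. ] [0.284  0.1773 0.11  ]
side red [123 236  26  22 218] [135.6 245.9] [0.7486 0.2428 0.11  ]
side red [244 246   3   3   6] [245.2 246.8] [0.5556 0.1495 0.11  ]
side red [334 285   4   4   9] [335.8 286.7] [0.366  0.1501 0.11  ]
side red [361 330   5   5  15] [363.1 331.9] [0.2935 0.2074 0.11  ]
```

View pics/topz.png

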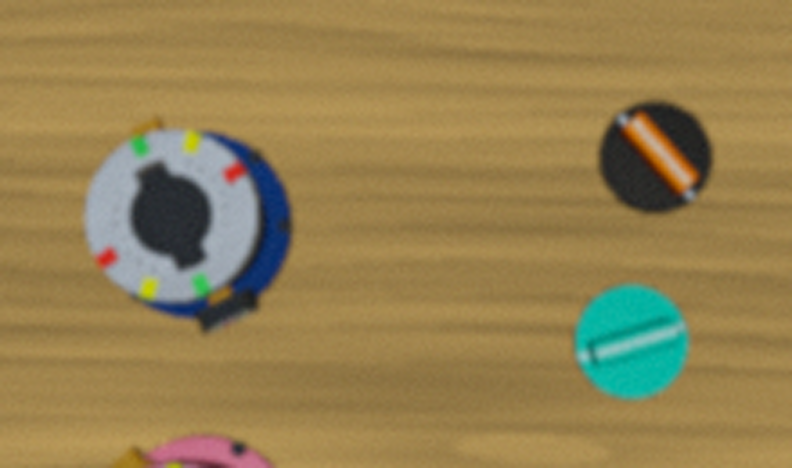

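```bash
python3 - <<'E'
from h import *
for n,box in(("top",(305,360,180,228)),("side",(265,320,155,205))):
    rgb=np.load(f"pics/{n}0.npz")["p"];d=np.load(f"pics/{n}0.npz")["d"];hsv=cv2.cvtColor(rgb,cv2.COLOR_RGB2HSV)
    x0,x1,y0,y1=box
    s=hsv[y0:y1,x0:x1].astype(int); c=rgb[y0:y1,x0:x1].astype(int)
    dark=(c.max(2)<90).astype(np.uint8)
    nd=cv2.morphologyEx(dark,cv2.MORPH_OPEN,np.ones((3,3),np.uint8))
    cn=max(cv2.findContours(nd,0,1)[0],key=len); (e,r)=cv2.minEnclosingCircle(cv2.convexHull(cn))
    el=cv2.fitEllipse(cv2.convexHull(cn))
    print(n,"disc",e,r,el,plane(n,el[0][0]+x0,el[0][1]+y0,.024))
    m=(s[:,:,1]>100)&(s[:,:,0]>=3)&(s[:,:,0]<=16)&(c[:,:,0]>110)
    k,l,st,ce=cv2.connectedComponentsWithStats(m.astype(np.uint8))
    # bar = non dark inside hull
    hm=cv2.drawContours(np.zeros_like(dark),[cv2.convexHull(cn)],0,1,-1)
    b=(hm>0)&(c.max(2)>120)
    ys,xs=np.nonzero(b)
    if n=="top":
        P=np.array([plane(n,x+x0,y+y0,.056)[:2] for x,y in zip(xs,ys)])
        rr=cv2.minAreaRect(P.astype(np.float32)*1000);print(rr,P.mean(0),len(P))
        w,v=np.linalg.eigh(np.cov(P.T));print(np.degrees(np.arctan2(v[1,1],v[0,1])),np.sqrt(w))
    cv2.imwrite(f"pics/capz_{n}.png",cv2.resize(rgb[y0-5:y1+5,x0-5:x1+5,::-1],None,fx=9,fy=9,interpolation=cv2.INTER_NEAREST))
o=env.observe()
print(np.degrees(np.arctan2(o["tool_rot"][1,2],o["tool_rot"][0,2])))
E
```

```text
top disc (23.5, 26.0) 14.534542083740234 ((22.923297882080078, 26.686885833740234), (20.02467918395996, 28.146562576293945), 136.0692901611328) [ 0.56950824 -0.10450085  0.024     ]
((575.000244140625, -104.81922149658203), (37.05641174316406, 0.6824818253517151), 42.529510498046875) [ 0.57369651 -0.10610189] 8
-137.5519619545194 [0.00023929 0.0148    ]
side disc (28.0, 27.5) 14.430970191955566 ((27.779441833496094, 28.781841278076172), (20.982566833496094, 29.171733856201172), 92.06869506835938) [ 0.57381059 -0.10539343  0.024     ]
-71.21918062928833
```

View pics/capz_top.png

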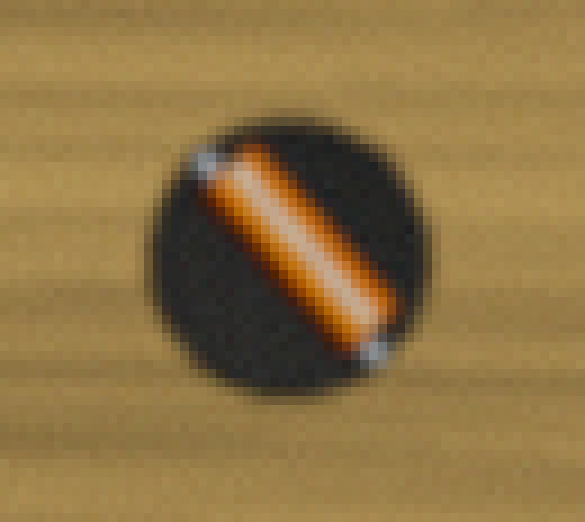

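View pics/capz_side.png

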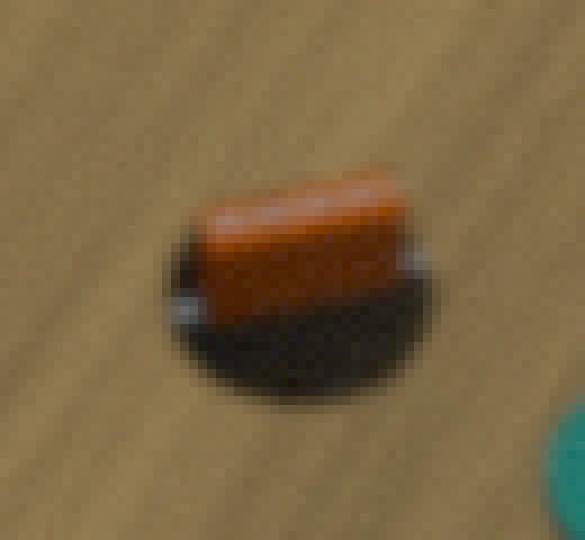

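```bash
python3 - <<'E'
from h import *
f=lambda x,y:(300+x/9-.5,175+y/9-.5)
g=lambda x,y:(260+x/9-.5,150+y/9-.5)
for n,h,a,b,z in(("top",f,(207,162),(375,353),.024),("top",f,(240,172),(365,322),.056),("side",g,(185,310),(414,261),.024),("side",g,(210,222),(392,188),.056)):
    A=plane(n,*h(*a),z);B=plane(n,*h(*b),z);d=A-B;print(n,(A+B)/2,np.degrees(np.arctan2(d[1],d[0])),np.linalg.norm(d))
E
```

```text
top [ 0.57812942 -0.11357359  0.024     ] 41.85872954947505 0.0661981668586123
top [ 0.57768424 -0.11315726  0.056     ] 40.30306016720678 0.04940255894031242
side [ 0.57733118 -0.1130949   0.024     ] 42.08147205885296 0.06604711071836626
side [ 0.57776427 -0.11362357  0.056     ] 40.392002493413784 0.050733387688472256
```

```bash
python3 - <<'E'
from h import *
z=np.load("pics/top0.npz");d=z["d"];c=env.camera_model("top")
v,u=np.mgrid[0:420,0:560];P=np.stack([u,v,np.ones_like(u)],-1)@np.linalg.inv(c["camera_matrix"]).T*d[...,None]
W=(P-c["t"])@c["R"]
for b in("case",(495,250,560,365)),("box",(500,100,560,200)),("turq",(310,240,341,270)),("bat",(268,104,300,140)),("tin",(362,100,388,128)):
    x0,y0,x1,y1=b[1];q=W[y0:y1,x0:x1].reshape(-1,3);q=q[q[:,2]>.02];print(b[0],q.min(0).round(3),q.max(0).round(3),np.median(q,0).round(3))
E
```

```text
case [ 0.229 -0.601  0.02 ] [0.473 0.005 1.161] [ 0.357 -0.506  0.147]
box [ 0.466 -0.595  0.02 ] [0.801 0.005 1.161] [ 0.709 -0.549  0.128]
turq [ 0.424 -0.134  0.02 ] [0.492 0.005 1.161] [ 0.459 -0.096  0.025]
bat [ 0.466 -0.034  0.02 ] [0.81  0.039 1.161] [0.764 0.002 0.053]
tin [ 0.466 -0.233  0.02 ] [0.812 0.005 1.161] [ 0.779 -0.205  0.074]
```

```bash
python3 -m pendant '[[[0,1,0],0.3,1],[[0,1,0],0.3,1],[[0,1,0],0.3,1],[[0,1,0],0.3,1],[[0,1,0],0.3,1],[[0,1,0],0.3,1],[[0,1,0],0.3,1],[[0.9,0.9,0],0.4,1],[[0.9,0.9,0],0.4,1],[[0.9,0.9,0],0.4,1],[[0.9,0.9,0],0.4,1],[[0.9,0.9,0],0.4,1]]' 60
python3 -m pendant '[[[1,0.3,0],0.2,1],[[1,0.3,0],0.2,1],[[1,0.3,0],0,1],[[1,0.3,0],0,1],[[1,0.3,0],0,1],[[1,0.3,0],0,1],[[1,0.27,0],0,1],[[1,0,0],0,1],[[0.8,0,0],0,1],[[0,0,0],0,1],[[0,0,0],0,1]]'
python3 - <<'E'
from h import *
o=env.observe();print(o["position"],np.degrees(np.arctan2(o["tool_rot"][1,2],o["tool_rot"][0,2])),o["q"])
p,d=env.get_image("wrist");cv2.imwrite("pics/w1.png",p[:,:,::-1]);np.savez("pics/w1.npz",p=p,pos=o["position"],rot=o["tool_rot"])
E
```

```text
time_s: 1.15
position: [0.3129, -0.1741, 0.2003]
tool_rot: [[-0.773, 0.0, 0.634], [-0.634, -0.0, -0.773], [-0.0, -1.0, 0.0]]
ft_force: [0.2, -1.4, 0.3]
grip_width: 0.0855
time_s: 2.07
position: [0.5764, -0.1134, 0.1991]
tool_rot: [[-0.751, -0.002, 0.66], [-0.66, 0.001, -0.751], [0.001, -1.0, -0.001]]
ft_force: [-0.7, -0.4, -0.4]
grip_width: 0.0855
[ 0.57638162 -0.11337065  0.19910803] -48.676721861742166 [-2.26634298e+01  2.56999077e+01  6.81399583e+01 -5.35574594e-03
  8.62539609e+01  2.60136135e+01]
```

View pics/w1.png

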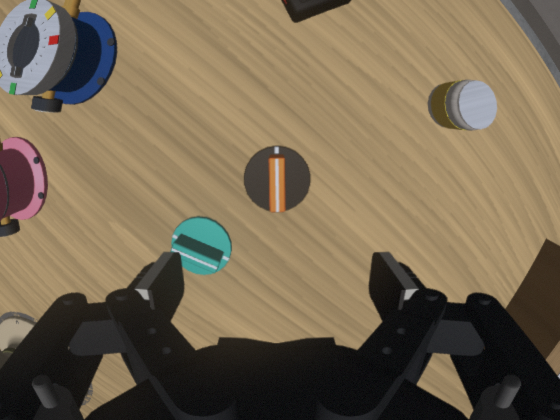

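The wrist view shows the cap straight ahead, with its white line running from about (277,158) to (278,212), in line with the fingers. I'll refine its pose from this view.

```bash
python3 - <<'E'
from h import *
z=np.load("pics/w1.npz");p=z["p"];hsv=cv2.cvtColor(p,cv2.COLOR_RGB2HSV)
s=hsv[140:225,235:320]
m=((s[:,:,0]<18)&(s[:,:,1]>130)&(s[:,:,2]>120)).astype(np.uint8)
m=cv2.morphologyEx(m,cv2.MORPH_CLOSE,np.ones((3,5),np.uint8))
k,l,st,ce=cv2.connectedComponentsWithStats(m);i=1+st[1:,4].argmax();ys,xs=np.nonzero(l==i)
print(st[i],ce[i])
P=[]
for y in sorted(set(ys)):
    c=xs[ys==y].mean()+235;P.append((y+140,c))
    if len(P)%8==1:print(y+140,c,np.ptp(xs[ys==y]),wplane(z["pos"],z["rot"],c,y+140,.056)[:2])
g=hsv[140:225,235:320,:];v=p[140:225,235:320].max(2)<75
m=v.astype(np.uint8);cn=max(cv2.findContours(m,0,1)[0],key=len);h=cv2.convexHull(cn);e=cv2.fitEllipse(h);print(e,wplane(z["pos"],z["rot"],e[0][0]+235,e[0][1]+140,.024))
# white line
w=((s[:,:,1]<110)&(s[:,:,2]>140)).astype(np.uint8)
k,l,st,ce=cv2.connectedComponentsWithStats(w)
for i in range(1,k):
    if st[i,4]>6:
        print(st[i]+[235,140,0,0,0],ce[i]+[235,140])
E
```

```text
[ 33  18  18  54 673] [41.51263001 43.10549777]
158 276.5 15 [ 0.59754488 -0.0942994 ]
166 276.72727272727275 15 [ 0.59171863 -0.09972829]
174 276.5 15 [ 0.58555369 -0.10485864]
182 276.5 15 [ 0.57948655 -0.11020163]
190 276.27272727272725 15 [ 0.57321059 -0.11542557]
198 276.27272727272725 15 [ 0.56701737 -0.12087826]
206 277.0 14 [ 0.56123607 -0.12695072]
((51.330631256103516, 37.97298812866211), (44.80671691894531, 59.49267578125), 176.08514404296875) [ 0.58525873 -0.11938905  0.024     ]
[ 235  140   85   85 3847] [277.46789706 185.5282038 ]
[275 147   4   6  23] [276.43478261 149.60869565]
```

```bash
python3 -m pendant '[[[0,0.03,-0.8],0.03,0.7],[[0,0,-0.8],0,0.6],[[0,0,-0.8],0,0.6],[[0,0,-0.8],0,0.6],[[0,0,-0.6],0,0.6],[[0,0,-0.6],0,0.6],[[0,0,-0.5],0,0.6],[[0,0,-0.4],0,0.6],[[0,0,-0.3],0,0.6],[[0,0,0],0,0.6],[[0,0,0],0,0.6]]' 
python3 - <<'E'
from h import *
o=env.observe();print(o["position"],np.degrees(np.arctan2(o["tool_rot"][1,2],o["tool_rot"][0,2])),o["ft_force"])
p,d=env.get_image("wrist");cv2.imwrite("pics/w2.png",p[:,:,::-1])
E
```

```text
time_s: 3.03
position: [0.5758, -0.1128, 0.0325]
tool_rot: [[-0.75, -0.0, 0.661], [-0.661, -0.0, -0.75], [0.0, -1.0, -0.0]]
ft_force: [0.5, -0.1, -0.2]
grip_width: 0.051
[ 0.57575423 -0.11284857  0.03254711] -48.589235619355215 [ 0.54328003 -0.14585868 -0.22304478]
```

View pics/w2.png

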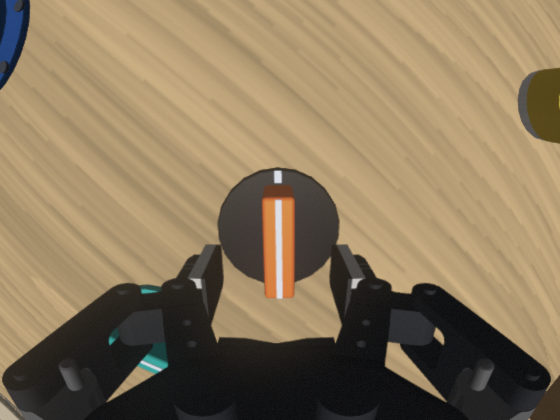

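```bash
python3 -m pendant '[[[0.04,0,-0.1],0,0.6],[[0,0,0],0,0],[[0,0,0],0,0],[[0,0,0],0,0],[[0,0,0],0,0],[[0,0,0],0,0],[[0,0,0],0,0],[[0,0,0],0,0]]' 80
python3 - <<'E'
from h import *
o=env.observe();print(o["position"],np.degrees(np.arctan2(o["tool_rot"][1,2],o["tool_rot"][0,2])),o["ft_force"],o["grip_width"])
p,d=env.get_image("wrist");cv2.imwrite("pics/w3.png",p[:,:,::-1])
E
```

```text
time_s: 3.75
position: [0.5773, -0.1127, 0.0291]
tool_rot: [[-0.75, 0.0, 0.662], [-0.662, -0.0, -0.75], [-0.0, -1.0, 0.0]]
ft_force: [-0.3, -0.2, 0.4]
grip_width: 0.0001
[ 0.57728804 -0.1127034   0.02913545] -48.56675696330509 [-0.25914871 -0.1704451   0.40713617] 5.685305266511812e-05
```

View pics/w3.png

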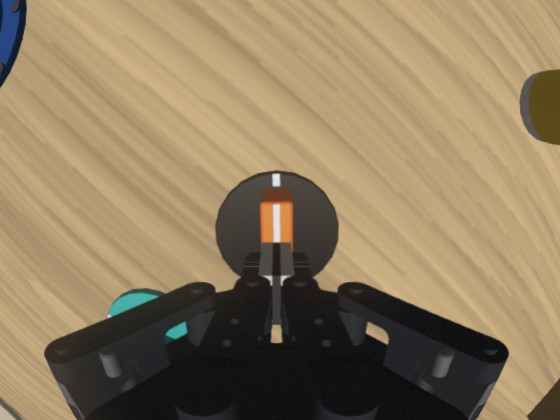

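```bash
python3 - <<'E'
import cv2
a=cv2.imread("pics/w3.png");cv2.imwrite("pics/w3z.png",cv2.resize(a[160:340,190:370],None,fx=3.3,fy=3.3,interpolation=cv2.INTER_CUBIC))
from h import *
o=env.observe();c=env.camera_model("wrist");T=np.linalg.inv(c["tool_from_camera"])
for q in([0,0,0],[0,-.0187,0],[.011,0,0],[-.011,0,0]):
    X=T[:3,:3]@q+T[:3,3];th=np.arctan2(np.hypot(X[0],X[1]),X[2]);r=325.19*th/np.hypot(X[0],X[1]);print(q,276.04+X[0]*r,205.26+X[1]*r)
p,d=env.get_image("side");cv2.imwrite("pics/s3.png",cv2.resize(p[120:240,220:380,::-1],None,fx=5,fy=5,interpolation=cv2.INTER_CUBIC))
E
```

```text
[0, 0, 0] 276.77305746851675 237.4227822016665
[0, -0.0187, 0] 276.8102359964681 250.11956180281317
[0.011, 0, 0] 276.7492893862281 254.91654334592735
[-0.011, 0, 0] 276.79624095420587 219.18620061829884
```

View pics/w3z.png

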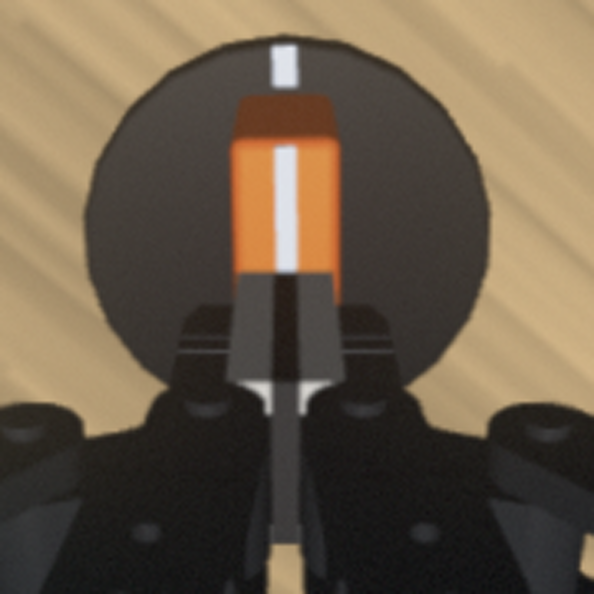

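View pics/s3.png

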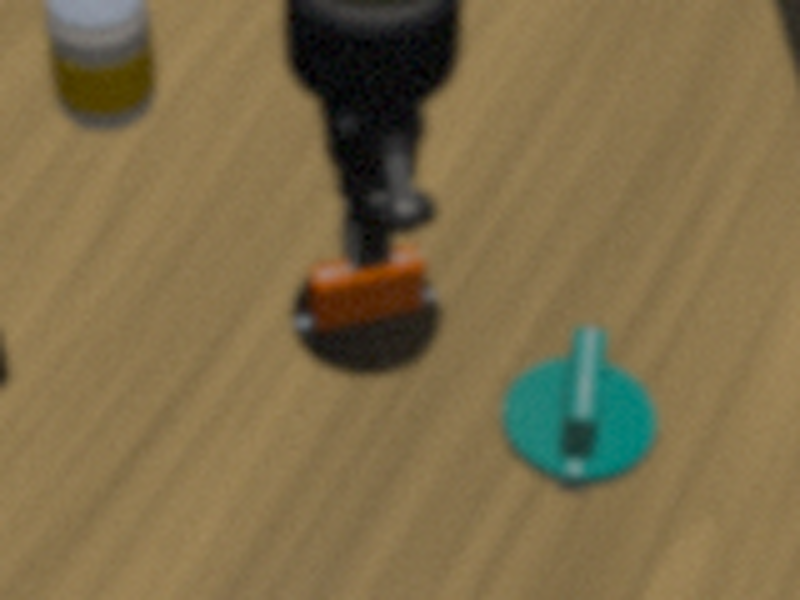

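```bash
python3 - <<'E'
from h import *
o=env.observe();print(o["time_s"],o["position"],o["grip_width"],o["joint_efforts"])
p,d=env.get_image("wrist")
c=env.camera_model("wrist");K=c["camera_matrix"];T=c["tool_from_camera"]
def pt(u,v):
    x=(u-K[0,2])/K[0,0];y=(v-K[1,2])/K[0,0];r=np.hypot(x,y);dd=np.array([x/r*np.tan(r),y/r*np.tan(r),1])*d[v,u]
    q=T[:3,:3]@dd+T[:3,3];return q.round(4),(o["position"]+o["tool_rot"]@q).round(4)
for u,v in((277,210),(277,225),(277,235),(277,240),(277,244),(270,244),(270,250),(270,260),(270,270),(285,260),(245,230),(245,265),(277,180),(200,150)):print(u,v,d[v,u],*pt(u,v))
E
```

```text
3.85 [ 0.577261  -0.1127016  0.0291321] 0.0003026354223882876 [ 3.25226312e-03 -5.19618595e+01 -1.82365429e+01 -7.18912861e-05
  8.80001771e-04 -6.11757650e-05]
277 210 0.15261757 [-0.0244 -0.0282  0.    ] [ 0.5956 -0.0966  0.0573]
277 225 0.1540326 [-0.0172 -0.0287  0.0001] [ 0.5902 -0.1014  0.0578]
277 235 0.15504111 [-0.0122 -0.029   0.0001] [ 0.5865 -0.1047  0.0581]
277 240 0.15560424 [-0.0097 -0.0291  0.0001] [ 0.5846 -0.1063  0.0582]
277 244 0.14610498 [-0.0114 -0.0385  0.    ] [ 0.5858 -0.1052  0.0676]
270 244 0.1460943 [-0.0114 -0.0385 -0.0031] [ 0.5837 -0.1028  0.0676]
270 250 0.13906 [-0.0115 -0.0457 -0.003 ] [ 0.5839 -0.1028  0.0749]
270 260 0.12863217 [-0.0117 -0.0565 -0.0028] [ 0.5842 -0.1029  0.0856]
270 270 0.120892316 [-0.0113 -0.0646 -0.0026] [ 0.584  -0.1033  0.0937]
285 260 0.12786959 [-0.012  -0.0572  0.0032] [ 0.5884 -0.1071  0.0863]
245 230 0.18974012 [-0.0029  0.0044 -0.0186] [ 0.5671 -0.0968  0.0247]
245 265 0.13338642 [-0.0076 -0.0527 -0.0133] [ 0.5742 -0.0977  0.0818]
277 180 0.18082163 [-0.0328  0.0033  0.0001] [ 0.6019 -0.091   0.0259]
200 150 0.201849 [-0.0478  0.029  -0.049 ] [ 5.807e-01 -4.430e-02  1.000e-04]
```

```bash
python3 -m pendant '[[[0,0,0],0,0.5],[[0,0,0],0,0.5],[[0,0,0],0,0.5],[[0,0,0],0,0.5],[[0,0,0],0,0.5]]'
python3 - <<'E'
from h import *
o=env.observe();print(o["time_s"],o["position"],o["grip_width"])
p,d=env.get_image("wrist")
c=env.camera_model("wrist");K=c["camera_matrix"];T=c["tool_from_camera"]
v,u=np.mgrid[0:420,0:560];x=(u-K[0,2])/K[0,0];y=(v-K[1,2])/K[0,0];r=np.hypot(x,y)
D=np.stack([x/r*np.tan(r)*d,y/r*np.tan(r)*d,d],-1);Q=D@T[:3,:3].T+T[:3,3]
s=Q[235:300,180:380].reshape(-1,3)
m=(np.abs(s[:,2])>.012)&(np.abs(s[:,2])<.05)&(s[:,1]<-.006)&(s[:,0]<.02)
s=s[m];i=np.argsort(-s[:,1])[:10];print(s[i].round(4))
cv2.imwrite("pics/w4.png",cv2.resize(p[160:340,180:380,::-1],None,fx=3.3,fy=3.3,interpolation=cv2.INTER_CUBIC))
E
```

```text
time_s: 4.32
position: [0.5772, -0.1127, 0.0291]
tool_rot: [[-0.75, -0.0, 0.662], [-0.662, 0.0, -0.75], [0.0, -1.0, -0.0]]
ft_force: [0.1, 0.9, 0.1]
grip_width: 0.0426
4.3167 [ 0.57724563 -0.11270628  0.02911555] 0.04261699899812988
[[-0.0005 -0.0337  0.0212]
 [-0.0012 -0.0341  0.0211]
 [ 0.0002 -0.0344  0.0211]
 [-0.0019 -0.0345 -0.0218]
 [-0.0004 -0.0345  0.0211]
 [-0.002  -0.0346  0.021 ]
 [-0.0004 -0.0346 -0.0219]
 [ 0.0044 -0.0346  0.0213]
 [-0.0092 -0.0348 -0.0219]
 [-0.0088 -0.0348 -0.0219]]
```

View pics/w4.png

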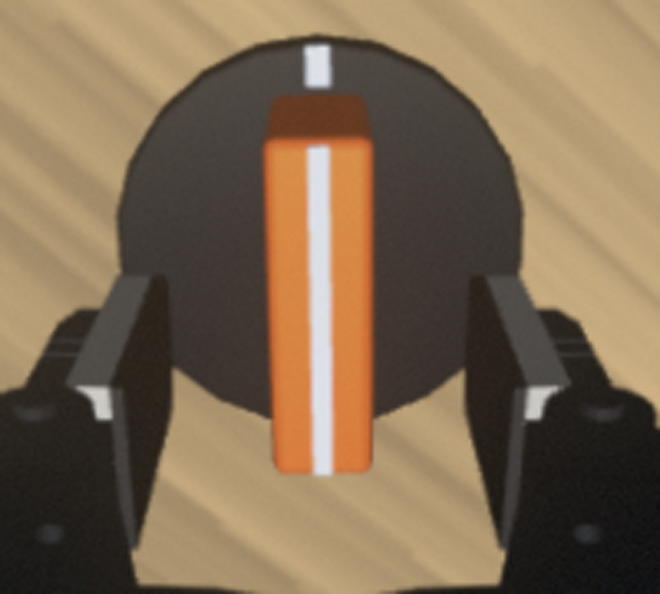

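The fingers shut on nothing. By wrist depth, the fingertips really end about 31–34 mm short of the reported TCP, so they closed above the bar. I'll reopen and go about 31 mm lower.

```bash
python3 -m pendant '[[[0,0,-0.3],0,0.5],[[0,0,-0.3],0,0.5],[[0,0,-0.2],0,0.5],[[0,0,-0.1],0,0.5],[[0,0,-0.1],0,0.5],[[0,0,0],0,0.5]]'
python3 -m pendant '[[[0,0,0],0,0],[[0,0,0],0,0],[[0,0,0],0,0],[[0,0,0],0,0],[[0,0,0],0,0],[[0,0,0],0,0]]' 80
python3 - <<'E'
from h import *
o=env.observe();print(o["time_s"],o["position"],o["grip_width"],o["ft_force"])
p,d=env.get_image("wrist");cv2.imwrite("pics/w5.png",cv2.resize(p[160:340,180:380,::-1],None,fx=3.3,fy=3.3,interpolation=cv2.INTER_CUBIC))
E
```

```text
time_s: 4.87
position: [0.577, -0.1126, -0.0016]
tool_rot: [[-0.75, -0.001, 0.662], [-0.662, 0.0, -0.75], [0.001, -1.0, -0.001]]
ft_force: [0.2, 0.4, 0.2]
grip_width: 0.0428
time_s: 5.37
position: [0.5776, -0.1129, -0.0004]
tool_rot: [[-0.75, 0.001, 0.662], [-0.662, -0.0, -0.75], [-0.0, -1.0, 0.001]]
ft_force: [0.1, -0.2, 4.3]
grip_width: 0.0145
5.3667 [ 5.77595280e-01 -1.12850498e-01 -3.77097623e-04] 0.014458296665403953 [ 0.14617408 -0.22687366  4.2574074 ]
```

View pics/w5.png

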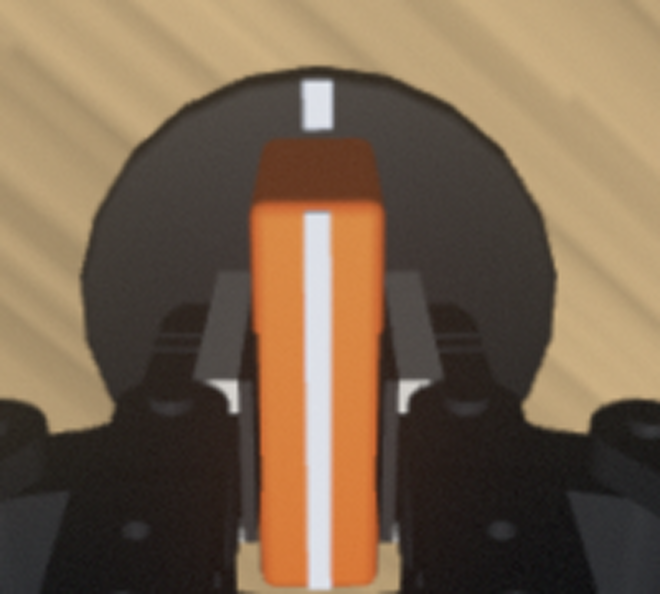

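Gripped: 14.5 mm opening, with the pads on both sides of the bar in the picture. Next I'll lift and check the hold.

```bash
python3 -m pendant '[[[0,0,0.3],0,0],[[0,0,0.6],0,0],[[0,0,0.8],0,0],[[0,0,0.8],0,0],[[0,0,0.8],0,0],[[0,0,0.8],0,0],[[0,0,0.6],0,0],[[0,0,0.3],0,0],[[0,0,0],0,0],[[0,0,0],0,0]]'
python3 - <<'E'
from h import *
o=env.observe();print(o["time_s"],o["position"],o["grip_width"],o["ft_force"],o["wrist_torque"],o["q"])
p,d=env.get_image("wrist");cv2.imwrite("pics/w6.png",cv2.resize(p[160:340,180:380,::-1],None,fx=3.3,fy=3.3,interpolation=cv2.INTER_CUBIC));np.savez("pics/w6.npz",p=p,d=d,pos=o["position"],rot=o["tool_rot"])
c=env.camera_model("wrist");K=c["camera_matrix"];T=c["tool_from_camera"]
v,u=np.mgrid[0:420,0:560];x=(u-K[0,2])/K[0,0];y=(v-K[1,2])/K[0,0];r=np.hypot(x,y)
D=np.stack([x/r*np.tan(r)*d,y/r*np.tan(r)*d,d],-1);Q=D@T[:3,:3].T+T[:3,3]
hsv=cv2.cvtColor(p,cv2.COLOR_RGB2HSV);m=(hsv[...,0]<18)&(hsv[...,1]>130)&(hsv[...,2]>120);m[:,:240]=0;m[:,320:]=0
q=Q[m];print(len(q),np.percentile(q,[1,50,99],axis=0).round(4))
t=q[np.abs(q[:,1]-np.median(q[:,1]))<.003];print("top pts x range",t.min(0),t.max(0))
# top plane tilt
A=np.c_[t[:,0],t[:,2],np.ones(len(t))];print(np.linalg.lstsq(A,t[:,1],rcond=None)[0])
E
```

```text
time_s: 6.25
position: [0.5768, -0.1125, 0.1484]
tool_rot: [[-0.75, -0.001, 0.662], [-0.662, 0.001, -0.75], [0.001, -1.0, -0.001]]
ft_force: [0.4, -0.9, -2.0]
grip_width: 0.0149
6.25 [ 0.57683046 -0.11249096  0.14838076] 0.014892492702644072 [ 0.41821159 -0.89721609 -2.04933074] [-0.03355834  0.07107491  0.04253198] [-2.25688077e+01  2.78986322e+01  7.30400833e+01  1.41016081e-03
  7.91337709e+01  2.59997048e+01]
3353 [[-0.0283 -0.0589 -0.008 ]
 [-0.0059 -0.0575 -0.0012]
 [ 0.026  -0.0555  0.0072]]
top pts x range [-0.0289219  -0.05998185 -0.00830293] [ 0.027613   -0.05454578  0.00769695]
[-0.00449456 -0.00033944 -0.05746418]
```

View pics/w6.png

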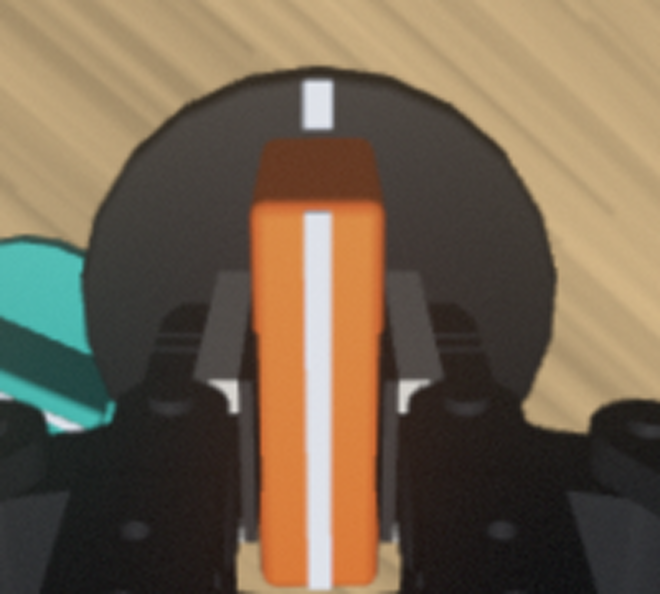

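```bash
python3 -m pendant '[[[0,0.4,0],0,0],[[-0.2,0.8,0],-0.4,0],[[-0.2,1,0],-0.4,0],[[-0.2,1,0],-0.4,0],[[-0.2,1,0],-0.4,0],[[-0.2,1,0],-0.4,0],[[-0.2,1,0],-0.4,0],[[-0.2,1,0],-0.4,0],[[-0.17,1,0],-0.4,0],[[0,1,0],0,0],[[0,0.6,0],0,0],[[0,0.2,0],0,0]]'
python3 -m pendant '[[[0,0,0],0,0],[[0,0,0],0,0],[[0,0,0],0,0]]'
python3 - <<'E'
from h import *
o=env.observe();print(o["time_s"],o["position"],o["grip_width"],o["ft_force"],o["q"],np.degrees(np.arctan2(o["tool_rot"][1,2],o["tool_rot"][0,2])))
for n in("wrist","top","side"):
    p,d=env.get_image(n);cv2.imwrite(f"pics/{n}7.png",p[:,:,::-1]);np.savez(f"pics/{n}7.npz",p=p,d=d,pos=o["position"],rot=o["tool_rot"])
    if n!="wrist":
        b=(150,250,170,270) if n=="top" else (180,200,320,320)
        cv2.imwrite(f"pics/{n}7z.png",cv2.resize(p[b[1]-70 if n=="top" else b[1]-40:b[3],b[0]:b[2]+(100 if n=="top" else 0),::-1],None,fx=4,fy=4,interpolation=cv2.INTER_CUBIC))
E
```

```text
time_s: 7.3
position: [0.5289, 0.1905, 0.148]
tool_rot: [[-0.902, -0.002, 0.432], [-0.432, 0.0, -0.902], [0.002, -1.0, -0.001]]
ft_force: [0.4, -0.2, -1.7]
grip_width: 0.0149
time_s: 7.55
position: [0.5301, 0.1864, 0.1487]
tool_rot: [[-0.904, -0.001, 0.429], [-0.429, -0.0, -0.904], [0.001, -1.0, -0.0]]
ft_force: [0.2, -0.9, -2.8]
grip_width: 0.0144
7.55 [0.53009428 0.18638452 0.14870514] 0.014449116749773448 [ 0.22641198 -0.89346373 -2.75380776] [ 7.30979505e+00  2.53957129e+01  7.73565632e+01 -1.55415072e-02
  7.72984132e+01  7.19402588e+01] -64.62704052664147
```

View pics/wrist7.png

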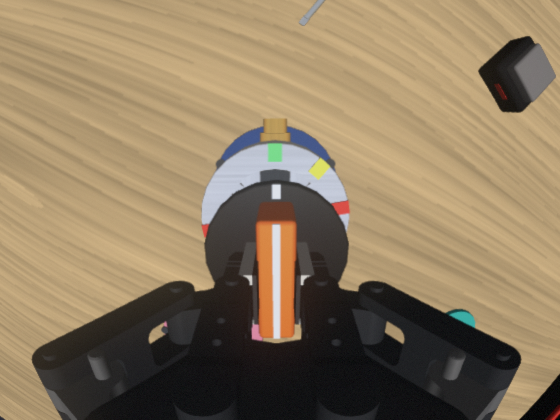

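View pics/side7z.png

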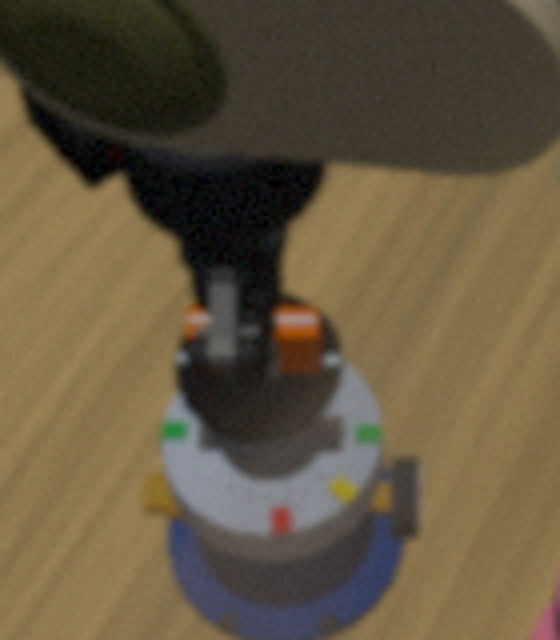

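Seen from the wrist, the green mark at (275,153) lines up with the bar at x≈277. I'll check the mark positions in the same view.

```bash
python3 - <<'E'
from h import *
z=np.load("pics/wrist7.npz");p=z["p"];hsv=cv2.cvtColor(p,cv2.COLOR_RGB2HSV);C=np.array([.5297,.1868])
for name,lo,hi in(("green",(45,100,60),(80,255,255)),("yellow",(22,130,120),(34,255,255))):
    m=cv2.inRange(hsv,lo,hi);k,_,st,ce=cv2.connectedComponentsWithStats(m)
    for i in range(1,k):
        if st[i,4]>40:
            w=wplane(z["pos"],z["rot"],*ce[i],.11)[:2];print(name,st[i],ce[i],w,np.degrees(np.arctan2(*(w-C)[::-1])),np.linalg.norm(w-C))
# bar/flange line: white mark on flange
m=((hsv[...,1]<60)&(hsv[...,2]>170)).astype(np.uint8)[180:345,262:292]
k,_,st,ce=cv2.connectedComponentsWithStats(m)
for i in range(1,k):
    if st[i,4]>20:print(st[i],ce[i]+[262,180])
a=wplane(z["pos"],z["rot"],275.8,191,.148+.025);b=wplane(z["pos"],z["rot"],276.5,330,.148+.0575)
print(a,b,np.degrees(np.arctan2(*(a-b)[1::-1])))
E
```

```text
green [269 144  12  17 204] [274.5 152. ] [0.56984403 0.20705858] 26.777673227840236 0.04496612803182596
yellow [310 159  19  19 192] [318.97916667 168.109375  ] [0.57297878 0.17573619] -14.340003366109233 0.04467058144035751
[ 10   5   9  14 125] [275.968 191.448]
[ 10  44   8 115 844] [275.80331754 278.54383886]
[0.55923542 0.20096937 0.173     ] [0.50910518 0.17678234 0.2055    ] 25.756560530666945
```

```bash
python3 -m pendant '[[[-0.02,0.03,-0.2],0,0],[[0,0,-0.3],0,0],[[0,0,-0.3],0,0],[[0,0,-0.3],0,0],[[0,0,-0.1],0,0],[[0,0,0],0,0],[[0,0,0],0,0]]'
python3 - <<'E'
from h import *
o=env.observe();print(o["time_s"],o["position"],o["grip_width"],o["ft_force"],np.degrees(np.arctan2(o["tool_rot"][1,2],o["tool_rot"][0,2])))
for n in("wrist","side"):
    p,d=env.get_image(n)
    b=(180,120,380,320) if n=="wrist" else (190,200,310,320)
    cv2.imwrite(f"pics/{n}8z.png",cv2.resize(p[b[1]:b[3],b[0]:b[2],::-1],None,fx=3 if n=="wrist" else 5,fy=3 if n=="wrist" else 5,interpolation=cv2.INTER_CUBIC))
E
```

```text
time_s: 8.28
position: [0.5296, 0.1882, 0.113]
tool_rot: [[-0.903, -0.0, 0.429], [-0.429, -0.0, -0.903], [0.0, -1.0, -0.0]]
ft_force: [-0.6, 0.1, -1.5]
grip_width: 0.0148
8.2833 [0.52961429 0.18822054 0.11296293] 0.014771951999629407 [-0.56028882  0.07137315 -1.51469541] -64.57004294051087
```

View pics/wrist8z.png

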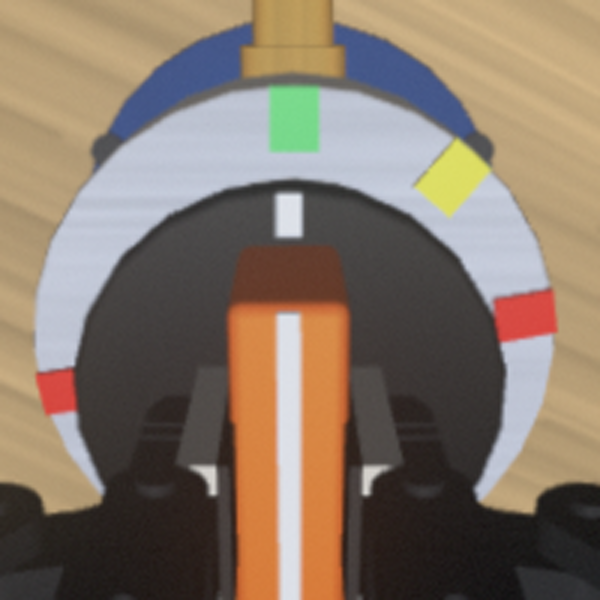

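View pics/side8z.png

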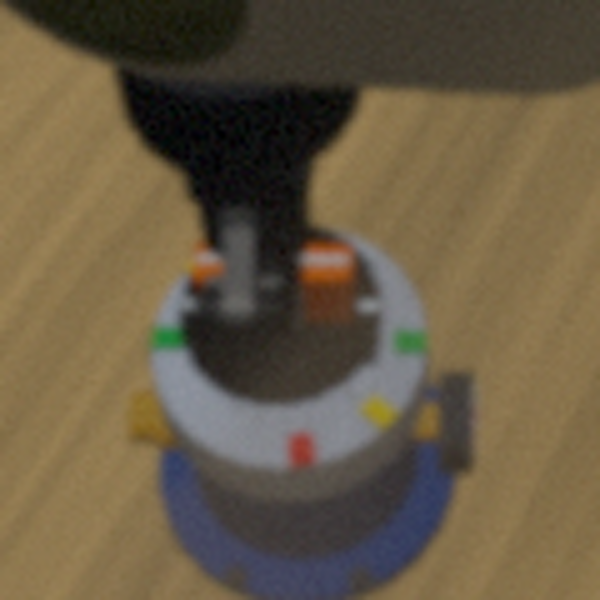

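```bash
python3 -m pendant '[[[0.015,-0.035,0],0,0],[[0,0,-0.1],0,0],[[0,0,-0.1],0,0],[[0,0,-0.1],0,0],[[0,0,0],0,0]]'
python3 -m pendant '[[[0,0,-0.1],0,0],[[0,0,-0.1],0,0],[[0,0,0],0,0]]'
python3 - <<'E'
from h import *
o=env.observe();print(o["time_s"],o["position"],o["grip_width"],o["ft_force"],o["wrist_torque"],np.degrees(np.arctan2(o["tool_rot"][1,2],o["tool_rot"][0,2])))
for n in("wrist","side"):
    p,d=env.get_image(n)
    b=(180,120,380,320) if n=="wrist" else (190,200,310,320)
    cv2.imwrite(f"pics/{n}9z.png",cv2.resize(p[b[1]:b[3],b[0]:b[2],::-1],None,fx=3 if n=="wrist" else 5,fy=3 if n=="wrist" else 5,interpolation=cv2.INTER_CUBIC))
E
```

```text
time_s: 8.8
position: [0.5297, 0.1871, 0.1033]
tool_rot: [[-0.903, -0.001, 0.429], [-0.429, -0.0, -0.903], [0.001, -1.0, -0.0]]
ft_force: [0.5, -0.9, -3.0]
grip_width: 0.0145
time_s: 9.05
position: [0.5297, 0.1871, 0.0974]
tool_rot: [[-0.903, -0.001, 0.429], [-0.429, -0.0, -0.903], [0.001, -1.0, -0.0]]
ft_force: [0.1, -0.4, -1.9]
grip_width: 0.0149
9.05 [0.52971482 0.18710426 0.09744294] 0.014880168886600742 [ 0.06604774 -0.4001004  -1.93809826] [-0.03259801  0.01017856  0.0093069 ] -64.57013454852854
```

View pics/wrist9z.png

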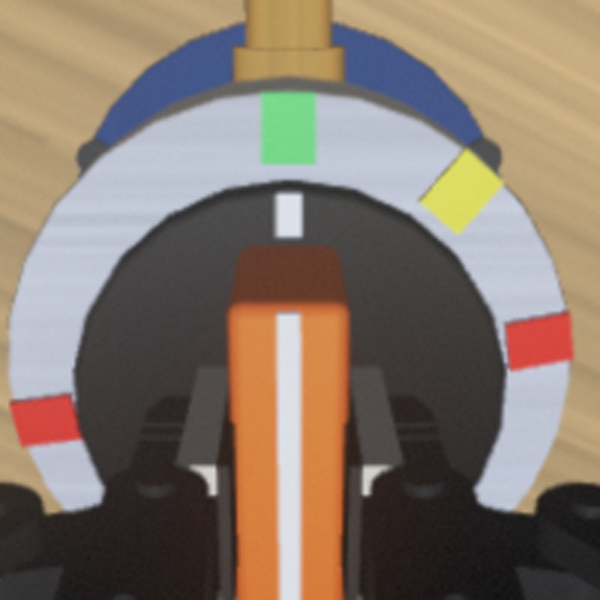

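View pics/side9z.png

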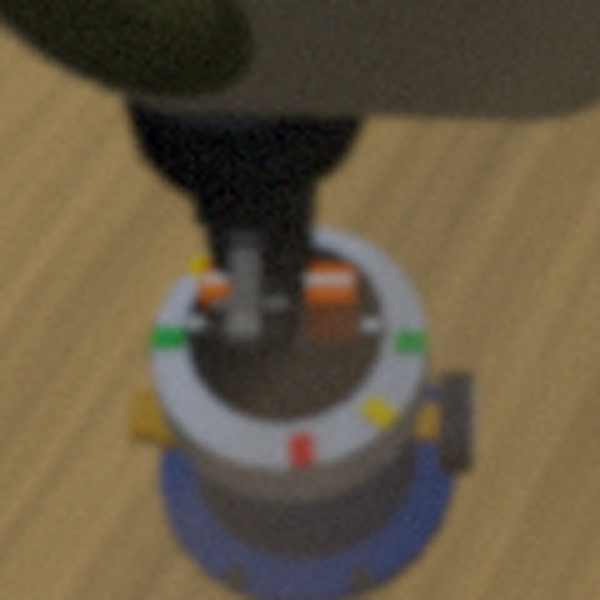

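The cap is going in with no contact force, and the green mark is centred on the bar line. I'll keep going down to the flange.

```bash
python3 -m pendant '[[[0,0,-0.07],0,0],[[0,0,-0.05],0,0],[[0,0,0],0,0]]'
python3 -m pendant '[[[0,0,-0.03],0,0],[[0,0,-0.03],0,0],[[0,0,0],0,0]]'
```

```text
time_s: 9.4
position: [0.5299, 0.1871, 0.0942]
tool_rot: [[-0.903, -0.001, 0.429], [-0.429, -0.0, -0.903], [0.0, -1.0, -0.0]]
ft_force: [0.2, -0.5, -2.6]
grip_width: 0.0143
time_s: 9.65
position: [0.5301, 0.1871, 0.0936]
tool_rot: [[-0.903, 0.001, 0.429], [-0.429, 0.0, -0.903], [-0.001, -1.0, 0.0]]
ft_force: [-2.7, -0.5, 4.9]
grip_width: 0.0144
```

```bash
python3 -m pendant '[[[0,0,-0.02],0,0],[[0,0,0],0,0],[[0,0,0],0,0]]'
python3 - <<'E'
from h import *
o=env.observe();print(o["time_s"],o["position"],o["grip_width"],o["ft_force"],o["wrist_torque"],o["q"])
p,d=env.get_image("wrist")
c=env.camera_model("wrist");K=c["camera_matrix"];T=c["tool_from_camera"]
v,u=np.mgrid[0:420,0:560];x=(u-K[0,2])/K[0,0];y=(v-K[1,2])/K[0,0];r=np.hypot(x,y)+1e-9
D=np.stack([x/r*np.tan(r)*d,y/r*np.tan(r)*d,d],-1);Q=D@T[:3,:3].T+T[:3,3];W=Q@o["tool_rot"].T+o["position"]
rad=np.hypot(W[...,0]-.5297,W[...,1]-.187)
A=(rad>.040)&(rad<.050)&(W[...,2]>.09)&(W[...,2]<.13);F=(rad>.029)&(rad<.035)&(W[...,2]>.09)&(W[...,2]<.13)
print(np.median(W[A][:,2]),np.median(W[F][:,2]),A.sum(),F.sum())
cv2.imwrite("pics/w10.png",cv2.resize(p[120:320,180:380,::-1],None,fx=3,fy=3))
E
```

```text
time_s: 9.9
position: [0.5302, 0.1871, 0.0936]
tool_rot: [[-0.903, 0.001, 0.429], [-0.429, 0.0, -0.903], [-0.001, -1.0, 0.001]]
ft_force: [-4.8, -0.9, 9.1]
grip_width: 0.0147
9.9 [0.53015368 0.18714956 0.09358118] 0.014746828092795448 [-4.83273363 -0.88414547  9.06077737] [-0.10339489  0.77141753  0.00720714] [ 7.38342168e+00  2.85846564e+01  8.19393656e+01 -6.68882423e-03
  6.93950407e+01  7.19526809e+01]
0.11137561221248846 0.11924206568113915 6663 2960
```

View pics/w10.png

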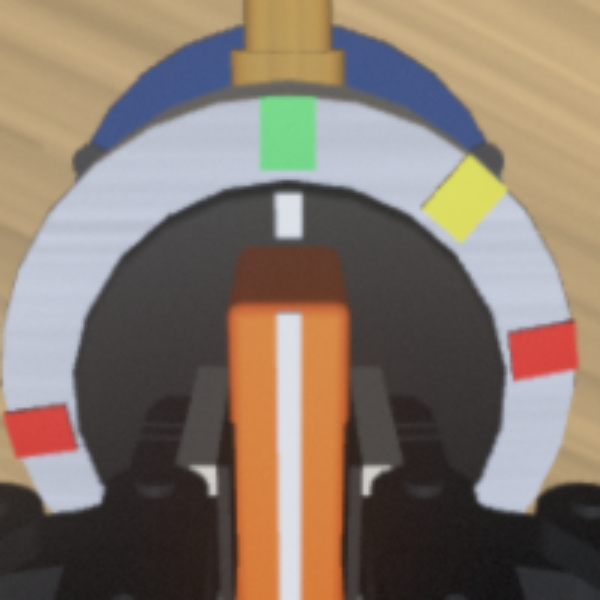

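Fully home: the flange top is 7.9 mm above the collar (8 expected), with firm contact. Now I'll twist clockwise.

```bash
python3 -m pendant '[[[0,0,0.02],-0.3,0],[[0,0,0],-0.5,0],[[0,0,0],-0.5,0],[[0,0,0],-0.5,0],[[0,0,0],-0.2,0],[[0,0,0],0,0]]'
python3 -m pendant '[[[0,0,0],-0.5,0],[[0,0,0],-0.7,0],[[0,0,0],-0.8,0],[[0,0,0],-0.8,0],[[0,0,0],-0.7,0],[[0,0,0],-0.5,0],[[0,0,0],-0.5,0],[[0,0,0],-0.5,0],[[0,0,0],-0.3,0],[[0,0,0],0,0],[[0,0,0],0,0]]'
python3 - <<'E'
from h import *
o=env.observe();print(o["time_s"],o["position"],o["grip_width"],o["ft_force"],o["wrist_torque"],np.degrees(np.arctan2(o["tool_rot"][1,2],o["tool_rot"][0,2])))
p,d=env.get_image("wrist");np.savez("pics/w11.npz",p=p,d=d,pos=o["position"],rot=o["tool_rot"])
cv2.imwrite("pics/w11.png",cv2.resize(p[120:320,180:380,::-1],None,fx=3,fy=3))
p,d=env.get_image("top");cv2.imwrite("pics/t11.png",cv2.resize(p[160:280,140:300,::-1],None,fx=5,fy=5,interpolation=cv2.INTER_CUBIC))
E
```

```text
time_s: 10.45
position: [0.5306, 0.1874, 0.0936]
tool_rot: [[-0.964, 0.002, 0.266], [-0.266, 0.001, -0.964], [-0.002, -1.0, -0.0]]
ft_force: [0.3, 1.8, 5.9]
grip_width: 0.0145
time_s: 11.37
position: [0.5306, 0.1868, 0.0936]
tool_rot: [[-0.982, 0.002, -0.191], [0.191, -0.001, -0.982], [-0.002, -1.0, 0.0]]
ft_force: [-1.2, -1.9, 6.6]
grip_width: 0.0144
11.3667 [0.5306487  0.18675724 0.09362925] 0.014396301011659667 [-1.24662512 -1.8543214   6.64442937] [-0.25199674  0.12757114 -0.00029997] -101.0359940804297
```

View pics/w11.png

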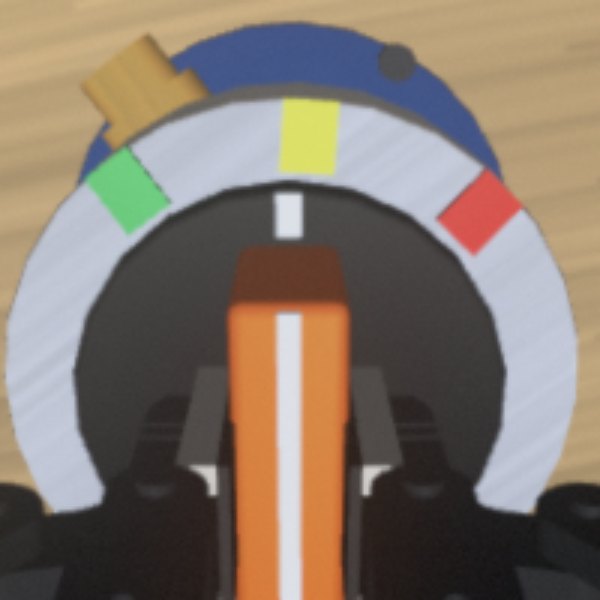

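```bash
python3 -m pendant '[[[0,0,0],-0.4,0],[[0,0,0],-0.36,0],[[0,0,0],0,0],[[0,0,0],0,0]]'
python3 - <<'E'
from h import *
o=env.observe();print(o["time_s"],o["position"],o["grip_width"],o["ft_force"],o["wrist_torque"],np.degrees(np.arctan2(o["tool_rot"][1,2],o["tool_rot"][0,2])))
p,d=env.get_image("wrist")
cv2.imwrite("pics/w12.png",cv2.resize(p[120:320,180:380,::-1],None,fx=3,fy=3))
hsv=cv2.cvtColor(p,cv2.COLOR_RGB2HSV);C=np.array([.5298,.187])
for name,lo,hi in(("green",(45,100,60),(80,255,255)),("yellow",(22,130,120),(34,255,255)),("red",(0,150,120),(4,255,255))):
    m=cv2.inRange(hsv,lo,hi);k,_,st,ce=cv2.connectedComponentsWithStats(m)
    for i in range(1,k):
        if st[i,4]>100 and abs(ce[i][0]-277)<110:
            w=wplane(o["position"],o["tool_rot"],*ce[i],.111)[:2];print(name,ce[i],w,np.degrees(np.arctan2(*(w-C)[::-1])),np.linalg.norm(w-C))
m=((hsv[...,1]<60)&(hsv[...,2]>170)).astype(np.uint8)[180:345,262:292]
k,_,st,ce=cv2.connectedComponentsWithStats(m)
for i in range(1,k):
    if st[i,4]>20:print(st[i],ce[i]+[262,180])
p,d=env.get_image("side");cv2.imwrite("pics/s12.png",cv2.resize(p[200:320,190:310,::-1],None,fx=5,fy=5,interpolation=cv2.INTER_CUBIC))
E
```

```text
time_s: 11.8
position: [0.5306, 0.1867, 0.0936]
tool_rot: [[-0.967, 0.002, -0.256], [0.256, -0.001, -0.967], [-0.002, -1.0, 0.0]]
ft_force: [-0.4, -2.6, 6.3]
grip_width: 0.0148
11.8 [0.5306145  0.18666867 0.09360327] 0.014830848776375026 [-0.43928009 -2.57547574  6.33902524] [-0.34945358  0.13255633 -0.03168026] -104.83848710720505
green [217.47883598 186.77513228] [0.56991739 0.20737022] 26.91988209323096 0.04499278486551171
yellow [276.48641304 164.00271739] [0.5732669  0.17594774] -14.266183164779363 0.04485001122993707
red [335.43266476 186.14613181] [0.55513917 0.15022388] -55.43271750386802 0.04466045722333303
[ 10   5   9  14 125] [275.968 191.448]
[ 10  44   9 115 837] [275.91039427 278.44444444]
```

View pics/w12.png

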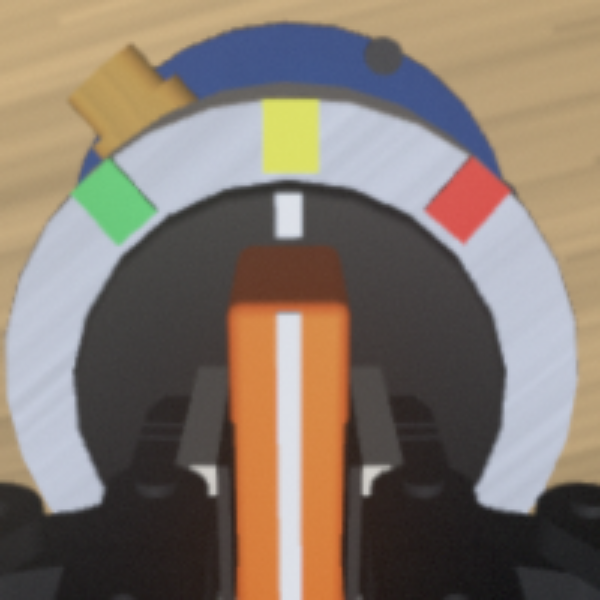

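View pics/s12.png

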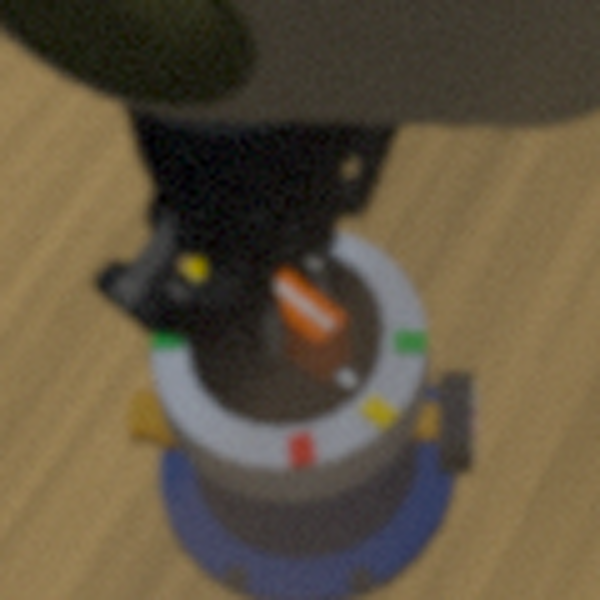

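```bash
python3 -m pendant '[[[0,0,0.01],0,0],[[0,0,0],0,0],[[0,0,0],0,0],[[0,0,0],0,0],[[0,0,0],0,0],[[0,0,0],0,0]]'
for i in 1 2; do python3 -m pendant '[[[0,0,0],0,0]]' >/dev/null; python3 -c '
from h import *
o=env.observe();print(o["time_s"],o["position"],o["grip_width"],o["ft_force"],o["wrist_torque"],np.degrees(np.arctan2(o["tool_rot"][1,2],o["tool_rot"][0,2])))'; done
python3 - <<'E'
from h import *
p,d=env.get_image("wrist")
cv2.imwrite("pics/w13.png",cv2.resize(p[120:320,180:380,::-1],None,fx=3,fy=3))
E
```

```text
time_s: 12.4
position: [0.5306, 0.1867, 0.0936]
tool_rot: [[-0.967, 0.002, -0.256], [0.256, -0.001, -0.967], [-0.002, -1.0, 0.0]]
ft_force: [0.6, -3.2, 5.5]
grip_width: 0.0149
12.4833 [0.53058671 0.18668682 0.0936119 ] 0.014554329321475894 [-0.24418697 -3.85172672  6.13416259] [-0.42607811 -0.0217664   0.06008245] -104.8422184797645
12.5667 [0.53060895 0.18668115 0.09360498] 0.0143810056361625 [-0.79909276 -3.85593766  5.62297517] [-0.58614754  0.03858032  0.0918229 ] -104.84459528781305
```

View pics/w13.png

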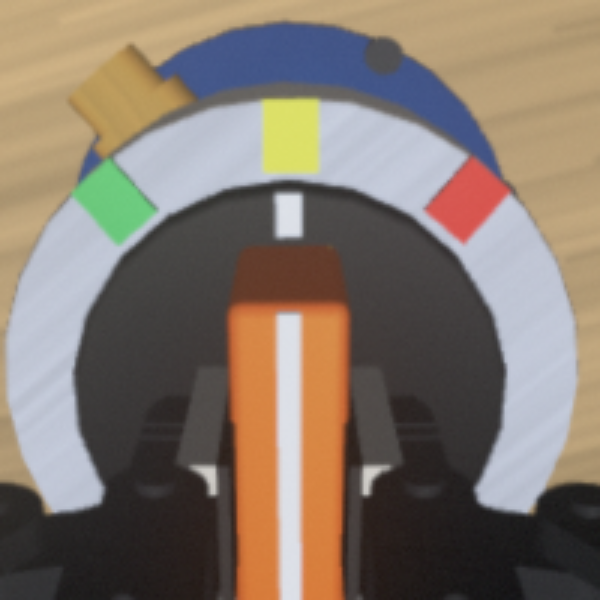

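The view hasn't changed: the bar is on the yellow mark at about (291,135), with green and red symmetric on either side. The cap is still, and the torque of +0.06 to +0.09 N m fits the spring. I'll hand it in.

```bash
python3 -c '
from rig import env
print(env.close_job())'
```

```text
the job is handed in; nothing more can be done
None
```

The cap is in the blue pot, fully home and twisted 40° clockwise to the yellow half-way marks. I handed the job in at about 12.6 s with the gripper still holding the bar at 80 N.

- **Alignment:** in the last wrist picture the bar lies along the yellow mark. The gripper puts the bar at −14.8°; the yellow marks measured about −14.7° from the overhead and side views and −14.3° from the wrist view. The cap never went past yellow towards the red marks.
- **Seating:** just before the twist, the flange top measured 7.9 mm above the collar (8 mm expected). The tool height did not change during the twist, and the cap is still pressed down with about 6 N.
- **Hold:** over the last readings the pose was steady, with the grip at about 14.5 mm.

**Failed or disagreeing checks:**
- The first grasp closed on nothing, above the bar, because the real fingertips end about 31–34 mm short of the reported TCP. I reopened, went 31 mm lower and gripped the bar properly.
- The grip reads 14.5 mm on a bar listed as 16 mm.
- The twist torque read about 0 or slightly negative just after turning. It settled at +0.06 to +0.09 N m, close to the 0.1 N m expected from the spring.
- A sideways force of about 4 N stayed on the wrist.

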